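# Free a saw arbor's nut of unknown thread hand and draw out its C-washer

### The job

On the saw table, the red T-handled nut of the blade arbor is done up, and nobody knows whether its thread is right- or left-handed. Feel for it gently in both directions before committing: turn it anticlockwise until it firmly binds or backs off, try it clockwise too, and never force it; then back the nut off the way that loosens it until the brass C-washer under it is free. Draw the C-washer out sideways by its blue fin without dragging it against the nut, and lay it flat in the grey tray, leaving the other things on the table where they are.

Things in the scene. Friction and masses are not known exactly. Their poses are not given: they have to be found in the camera images.
- arbor: Upright arbor unit fixed to the table: green and dark cast base 120 mm square; on it a 210 mm steel saw blade lying level, its upper face 55 mm above the table. Origin: centre of the underside, on the spindle axis; z up; x points roughly the way the C-washer is drawn out.
- spindle (a joint): Turn of spindle and blade (rad, + anticlockwise from above) on the springy spindle lock, 3 N m per rad, 0 at rest: turned either way, the nut first takes the spindle with it. A running nut drags 0.4 N m (0.13 rad) either way; tightened on its seat the torque climbs further: 0.55 to 0.8 N m is a clear feel of the seat; over 1.05 N m (0.35 rad, either way) breaks the lock.
- nut_bar (a point): Centre of the nut's red T-handle, on the spindle axis, 100 mm above the table when seated: a bar 90 mm long (x), 14 mm thick (y), 24 mm tall; below it a neck 13.6 mm in diameter and 15 mm tall, then a round collar 28 mm in diameter. It starts seated or up to 0.4 rad off its seat. Its handedness is not marked.
- cw_fin (a point): Centre of the C-washer's blue upright fin, its grip: 28 mm long (x), 12 mm thick (y), 28 mm tall (6 to 34 mm above the underside); this point is 22 mm above the underside, 78 mm from the eye along +x. x points away from the spindle, the way the C-washer is drawn out, level, for 55 mm or more before it may be lifted. Weight 0.1 to 0.2 kg.
- cw_eye (a point): Centre of the C-washer's eye, round the 15 mm spindle at the start, 4 mm above its underside. Brass plate 64 mm square, 8 mm thick, loose on the blade: a 19 mm slot runs from the eye out through the -x edge; a 34 mm square recess 3 mm deep in its top holds the nut's collar; a 12 mm wide tail runs to +x and ends 92 mm from the eye, at the fin.
- cwasher: The C-washer as a whole; origin at the underside below the eye, x along its tail.
- tray: Grey open tray fixed to the table, 220 (x) by 160 (y) by 22 mm tall outside, walls and floor 5 mm. Origin: centre of the underside.
- nut: The nut with its T-handle; origin on the spindle axis, at the blade's upper face when seated. It rises 2.5 mm per rad of loosening (multi-start thread) and can turn 6 rad from its seat. Seated, its collar reaches 2.7 mm into the C-washer's recess; 1.3 rad (3.2 mm) off its seat it is just clear, 2.2 rad is ample.
- offcut: Bystander: softwood offcut 90 x 42 x 30 mm, origin under its centre.
- spacer: Bystander: steel spacer ring 44 mm across, 12 mm tall.
- wrench: Bystander: wrench 160 mm long lying on the table.
- driver: Bystander: screwdriver lying on the table.
- push_stick: Bystander: plywood push stick 200 mm long, 12 mm thick, lying at the right of the table.
- oil: Bystander: yellow oil can 52 mm across, 120 mm tall, upright.
Things that resemble listed ones, but are neither listed nor needed, are in the scene too. There is more than one size of the arbor; the one meant has the size given above.

How it is judged:
On the way, in this order (a step that is already met when the one before it is completed fails the run):
1. the nut has been felt anticlockwise until it clearly resisted at its seat (over 0.5 N m) (value of joint spindle above 0.165 rad), for 0.1 s.
2. the nut is then backed off clockwise so that its collar is out of the C-washer's recess (risen over 2.6 mm) (z of nut in the frame of arbor above 0.0576 m), for 0.2 s.
3. the C-washer is drawn clear of the spindle (horizontal distance between cw_eye and arbor above 0.045 m), for 0.1 s.
At the end, for the whole second after the job is handed in: The C-washer lies flat (within 7 degrees) and still on the floor of the grey tray, eye and fin both inside its walls; no torque is left on the nut (spindle within 0.06 rad of rest) (z of cw_eye in the frame of tray below 0.016 m and z of cw_fin in the frame of tray below 0.036 m and angle between cw_eye's own z axis and vertical below 0.12 rad and x of cw_eye in the frame of tray between -0.105 and 0.105 m and y of cw_eye in the frame of tray between -0.075 and 0.075 m and x of cw_fin in the frame of tray between -0.105 and 0.105 m and y of cw_fin in the frame of tray between -0.075 and 0.075 m and linear speed of cwasher below 0.03 m/s and value of joint spindle between -0.06 and 0.06 rad); the robot touches nothing.
It fails at once if the nut is forced either way: over about 1.05 N m, twisting the spindle lock more than 0.35 rad (value of joint spindle above 0.35 rad or value of joint spindle below -0.35 rad).
It fails at once if the C-washer is dragged hard against the nut (over 20 N) (contact force between cwasher and nut above 20 N).
It fails at once if a bystander is knocked from its place (offcut, spacer, wrench, screwdriver, oil can or push stick moved over 30 mm) (distance of any of offcut, spacer, wrench, driver, oil, push_stick from where it was at the start of the episode above 0.03 m).
It also fails if it takes over 72 s, if anything falls off the work surface, if the arm or the gripper's body presses on something with over 40 N, if the wrist force passes 120 N, or if a joint passes its speed limit or range.

### The arm

A 7-joint arm with a two-finger parallel gripper is mounted at the origin on the work surface. World frame = base frame: x ahead of the robot, y to its left, z up, the work surface at z = 0. Lengths are in m, angles in rad, forces in N, time in s.
With the tool pointing down it reaches from about 0.35 to 0.9 m from the base axis. Payload 8.1 kg.
Tool frame: the origin (TCP) lies between the finger pads; the fingertips stand 17 mm ahead of it and the grasp point (between the pads) lies 2 mm behind it; z points along the fingers, y is the line along which they close (so a half turn about z gives the same grasp; the last joint's range is limited). The gripper opens to 92 mm and grips with 3 to 60 N. Pads are 19 mm wide; open, the fingers measure 130 mm over their backs; the gripper's body (75 mm by 190 mm) begins 47 mm behind the grasp point.
Start: joints at [1.111, 0.434, 0.025, 1.573, -0.012, 1.134, -0.075], TCP at [0.218, -0.586, 0.244] pointing down, gripper open.
Joint ranges: [-2.62, 2.62], [-0.44, 2.09], [-1.27, 1.32], [0.08, 2.57], [-1.32, 4.46], [0.12, 2], [-2.74, 2.74]. Speed limits (rad/s): [2.22, 2.22, 3.01, 3.01, 3.14, 3.14, 3.14].

### API

Orientations are given as a rotation vector (axis times angle).
In Python, from cell import observe, get_image, calibration, sign_off, look_for, regions_of, landmark_of gives the robot as it stands.
- The arm moves only by the tool jog_arm, never from a script. Its argument "plan" is a list of rows, each an object with "offset": the shift along the tool's x, y, z normalised to -1 to 1, where 1 is 0.15 m, a list of three; "twist": the turn, a rotation vector about the tool's x, y, z normalised to -1 to 1, where 1 is 2 pi rad, a list of three; "fingers": the gripper command: -1 is shut, 1 is fully open, values between are in proportion. In form: [{"offset": [x, y, z], "twist": [ax, ay, az], "fingers": fingers}, ...]. A call has 1 to 20 rows; each row is the pose to reach, as a shift and turn from the pose commanded when the call began, along the tool's axes at that moment, turning the shorter way round; what a row does not reach only later rows make up. A row lasts 1/8 s, in which the tool goes at most 62.5 mm and 10.7 degrees, less where a joint would pass 70% of its speed; a pose out of reach is approached as far as the arm can. A call with a number of a shift or a turn outside -1 to 1 is refused whole. A call with a gripper value outside its range is refused whole. The fingers move at their own pace and stop on an object; "newtons" is the grip in N (left out, the last holds). Time passes only in rows, so rows that repeat a pose let the fingers close. It gives the time, the measured TCP pose, the force, the opening and the grip force at its end, in the units of the state.
- observe(): the state, without advancing time (a new reading comes with each control period).
- get_image(name): name is "side" or "top" or "wrist"; returns the picture (480x640x3 uint8, red, green, blue); there is no depth.
- calibration(name): a dict with "fov_y" (degrees; the focal length in pixels is half the picture's height over the tangent of half this angle, whatever the lens; pixels are square), "cx", "cy" (the principal point, pixels), "position" and "attitude" of the camera in the world. Camera axes: x right, y down, z forward; pixel columns grow to the right and rows downward; lengths in m; the calibration is good to about 2 mm. A picture is of the moment at which its call begins: read the wrist's pose just before it. calibration takes no time and is no camera call; for the wrist camera it gives the pose at the moment of the call.
- sign_off(): hands the job in; it is judged then, once.
Trained networks look in the newest picture that a camera, given by its name, has taken for a name from the list of things; names that differ only in an ending like _2 or _b are one class to them, and where a whole thing is asked for, a point or a joint stands for the part that bears it (a point fixed in the world has none). Each returns a list of dicts, best first, with "conf" (0 to 1); they miss things now and then, are a little off and sometimes report something else, mostly with a low value. They report only what shows in the picture. A call takes as long as a camera call. They do not tell look-alikes from the thing itself.
- look_for(thing, camera): "box" ([left, top, width, height] as shares, 0 to 1, of the picture: columns of its width, rows of its height, round what is visible of it).
- regions_of(thing, camera): "region" (480x640 bool, what is visible of it) and "box" ([left, top, width, height] as shares, 0 to 1, of the picture: columns of its width, rows of its height, round what is visible of it).
- landmark_of(thing, camera): "at" ([row, column] as shares, 0 to 1, of the picture: columns of its width, rows of its height: a listed point, or the origin of a listed thing).
The state is a dict: "clock": time; "joints": joint angles; "dq": joint speeds; "joint_efforts": joint torques, N m; "position": TCP position; "ee_rot": TCP orientation; "force": force on the tool from outside, world axes, zero at the start; "ft_torque": the same for the moment, N m; "width": opening from 0.0 (shut) to 1.0 (fully open); "gripper_force": force on a finger pad.
Only numpy, scipy, OpenCV 4.12 (cv2) and the standard library are available. Lean on these libraries where they do the work, as an engineer would, in place of code of your own. Each camera call takes 0.05 s, during which the arm holds its last target. There are 200 camera calls.

## Working session

There is one attempt and no reset: what is moved stays moved. The work goes in short steps, Python scripts to look and compute and a tool call to move; the robot and the scene stay as the last step left them, time stands still between calls to the robot, and variables do not carry over. Pictures are saved under pics/ and viewed, at most 10 in all, crops included, and the job is handed in when it is done.

Besides the shell and the picture viewer there is one more tool, called after "Request:" by a JSON object that holds its "op" and its "data", one argument or row to a line. jog_arm: Moves the arm, as the interface text tells. Scaled input: -1 to 1 covers 0.15 m each way for a shift and 2 pi rad each way for a turn. Its arguments: {"type":"object","properties":{"plan":{"type":"array","items":{"type":"object","properties":{"offset":{"type":"array","items":{"type":"number","minimum":-1,"maximum":1}},"twist":{"type":"array","items":{"type":"number","minimum":-1,"maximum":1}},"fingers":{"type":"number"}}}},"newtons":{"type":"number"}},"required":["plan"]}

```bash
mkdir -p pics; ls; cat > h.py <<'E'
import numpy as np, cv2
from scipy.spatial.transform import Rotation as R
from cell import *
def cam(n):
    c=calibration(n); f=240/np.tan(np.radians(c['fov_y'])/2)
    a=np.array(c['attitude']); M=R.from_rotvec(a).as_matrix() if a.shape==(3,) else (R.from_quat(a).as_matrix() if a.shape==(4,) else a)
    return f,c['cx'],c['cy'],np.array(c['position']),M
def ray(C,r,c):
    f,cx,cy,p,M=C; return p, M@np.array([(c-cx)/f,(r-cy)/f,1])
def onz(C,r,c,z):
    p,d=ray(C,r,c); return p+d*(z-p[2])/d[2]
def proj(C,X):
    f,cx,cy,p,M=C; v=M.T@(np.asarray(X)-p); return np.array([cy+f*v[1]/v[2],cx+f*v[0]/v[2]])
def save(n,img): cv2.imwrite('pics/'+n,img[:,:,::-1])
E
python3 - <<'E'
from h import *
print(observe()); 
for n in ('side','top'): print(n,calibration(n))
for n in ('top','side'):
    im=get_image(n); save(n+'0.png',im)
    for t in ('arbor','nut_bar','cw_fin','cw_eye','tray'):
        print(n,t,[(np.round(np.array(d['at'])*[480,640]),round(d['conf'],2)) for d in landmark_of(t,n)])
E
```

```text
pics
{'clock': 0.0, 'joints': array([ 1.11137398,  0.43520328,  0.02497668,  1.57412016, -0.011606  ,
        1.1339779 , -0.07511322]), 'dq': array([ 0.00018297, -0.00037737, -0.00064352, -0.00158511, -0.00171534,
        0.00044957, -0.00015134]), 'joint_efforts': array([ 5.54249855e-04, -6.67858028e+01,  9.85089540e-01, -3.14466298e+01,
       -6.05250592e-02,  4.29440313e-02,  2.08971146e-04]), 'position': array([ 0.21808788, -0.58519184,  0.2429483 ]), 'ee_rot': array([-3.09026623e+00, -5.57121013e-01,  6.46952981e-04]), 'force': array([0.0540332 , 0.0290991 , 0.17643234]), 'ft_torque': array([-0.00650634, -0.02182166, -0.01579983]), 'gripper_force': 0.0, 'width': 0.9974963324335278}
side {'fov_y': 46.01855749759448, 'cx': 321.66569510140613, 'cy': 238.10084254540132, 'position': array([0.06636828, 0.86373558, 1.12505619]), 'attitude': array([-0.61666385,  2.71440404, -1.07391379])}
top {'fov_y': 55.97058128027916, 'cx': 323.3323295501661, 'cy': 244.54329164146137, 'position': array([ 0.37204148, -0.00948794,  1.1542976 ]), 'attitude': array([-2.12229508,  2.18153027, -0.13348198])}
top arbor [(array([248., 253.]), 0.82), (array([194., 148.]), 0.61)]
top nut_bar [(array([245., 245.]), 0.56), (array([185., 136.]), 0.55)]
top cw_fin [(array([214., 236.]), 0.71)]
top cw_eye [(array([246., 244.]), 0.69)]
top tray [(array([240., 395.]), 0.74)]
side arbor [(array([309., 274.]), 0.96), (array([282., 268.]), 0.73), (array([377., 153.]), 0.67)]
side nut_bar [(array([285., 268.]), 0.79), (array([359., 145.]), 0.74)]
side cw_fin [(array([283., 240.]), 0.61)]
side cw_eye [(array([297., 272.]), 0.91)]
side tray [(array([212., 330.]), 0.74), (array([295., 271.]), 0.26)]
```

View pics/top0.png

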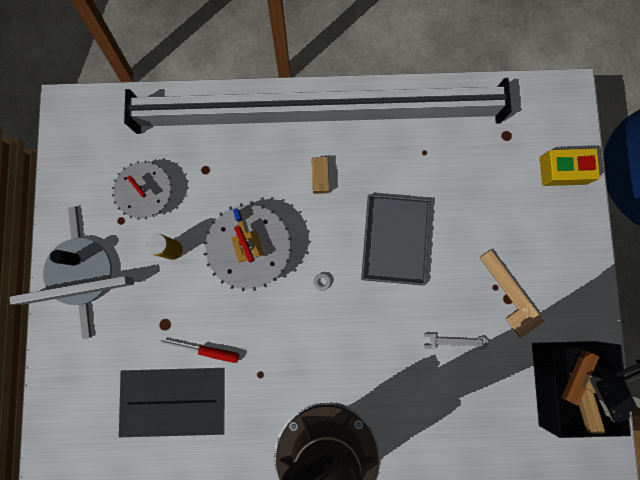

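View pics/side0.png

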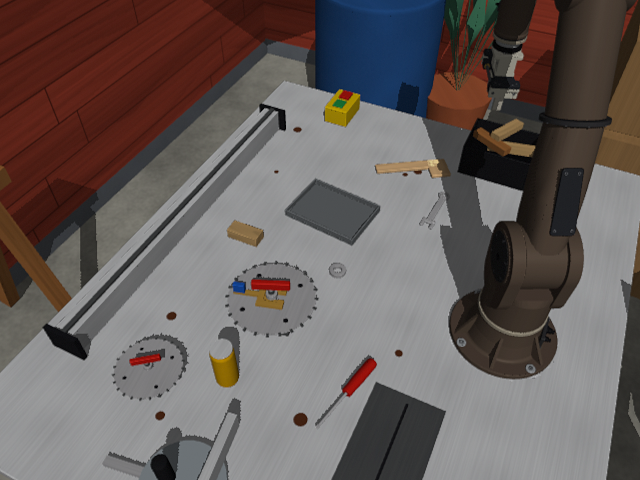

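The two arbors are at top-view (row 245, col 245) and (185, 140). The first has the larger blade and carries the brass C-washer with its blue fin, so it fits. The second is a small look-alike without a washer. I'll measure the first and confirm it in a crop.

```bash
cat > m.py <<'E'
from h import *
def blob(im,kind,box):
    r0,r1,c0,c1=box; h=cv2.cvtColor(im,cv2.COLOR_RGB2HSV).astype(int)
    H,S,V=h[...,0],h[...,1],h[...,2]
    m=((H<6)|(H>174))&(S>170)&(V>80) if kind=='red' else (H>100)&(H<130)&(S>150)&(V>60)
    k=np.zeros_like(m); k[r0:r1,c0:c1]=m[r0:r1,c0:c1]
    return k
def tri(C1,p1,C2,p2):
    a,d=ray(C1,*p1); b,e=ray(C2,*p2)
    s=np.linalg.lstsq(np.c_[d,-e],b-a,rcond=None)[0]; P,Q=a+s[0]*d,b+s[1]*e
    return (P+Q)/2,np.linalg.norm(P-Q)
E
python3 - <<'E'
from m import *
Ct,Cs=cam('top'),cam('side')
T,S=get_image('top'),get_image('side')
bt,bs=(195,300,200,300),(255,335,222,322)
out={}
for k in('red','blue'):
    ps=[]
    for im,b in((T,bt),(S,bs)):
        m=blob(im,k,b); rc=np.argwhere(m); (cx,cy),wh,a=cv2.minAreaRect(rc[:,::-1].astype(np.float32)); 
        ps.append((cy,cx)); print(k,len(rc),np.round((cy,cx,*wh,a),1),rc.mean(0).round(1))
    print(k,tri(Ct,ps[0],Cs,ps[1]))
m=blob(T,'red',bt); rc=np.argwhere(m)
P=np.array([onz(Ct,r,c,.112)[:2] for r,c in rc]); u,s,v=np.linalg.svd(P-P.mean(0)); print('bar dir',v[0],np.degrees(np.arctan2(v[0][1],v[0][0])),P.mean(0),np.ptp((P-P.mean(0))@v[0]))
P=np.array([onz(Ct,r,c,.089)[:2] for r,c in np.argwhere(blob(T,'blue',bt))]); print('fin',P.mean(0))
# tray corners via region
for n,C in(('top',Ct),):
  d=regions_of('tray',n)[0]['region'].astype(np.uint8); cnt=max(cv2.findContours(d,0,1)[0],key=cv2.contourArea)[:,0]
  q=cv2.boxPoints(cv2.minAreaRect(cnt)); print('tray',[onz(C,y,x,.022)[:2].round(3) for x,y in q], onz(C,*q.mean(0)[::-1],.022))
for t in('offcut','spacer','wrench','driver','push_stick','oil','arbor'):
  print(t,[(onz(Ct,d['at'][0]*480,d['at'][1]*640,.0).round(3),round(d['conf'],2)) for d in landmark_of(t,'top')])
a=cv2.resize(T[190:305,190:310],None,fx=3.3,fy=4,interpolation=2);b=cv2.resize(S[245:345,215:330],(396,460),interpolation=2)
save('crop.png',np.hstack([a,b]))
E
```

```text
red 183 [243.5 243.   36.9   5.1  66.8] [243.5 243.2]
red 357 [284.7 270.   38.2   9.6   1.7] [284.6 270.3]
red (array([0.51664207, 0.18289465, 0.10431547]), np.float64(0.0007431842903535016))
blue 51 [214.3 236.2  11.4   4.4  74.1] [214.1 236.2]
blue 114 [287. 238.  10.  12.  90.] [286.6 238.7]
blue (array([0.59238064, 0.20391391, 0.07810756]), np.float64(0.0010362865085199674))
bar dir [-0.92393414 -0.38255158] -157.50817690544733 [0.51538727 0.18098431] 0.08735671939628142
fin [0.5902365  0.20158659]
tray [array([ 0.423, -0.096]), array([ 0.648, -0.119]), array([ 0.633, -0.283]), array([ 0.408, -0.256])] [ 0.52675617 -0.18851804  0.022     ]
offcut [(array([ 0.693, -0.006,  0.   ]), 0.68)]
spacer [(array([0.519, 0.198, 0.   ]), 0.68), (array([ 0.425, -0.004,  0.   ]), 0.67)]
wrench [(array([ 0.27, -0.33,  0.  ]), 0.97)]
driver [(array([0.269, 0.31 , 0.   ]), 0.82)]
push_stick [(array([ 0.401, -0.473,  0.   ]), 0.57)]
oil [(array([0.524, 0.387, 0.   ]), 0.77)]
arbor [(array([0.661, 0.448, 0.   ]), 0.97), (array([0.514, 0.18 , 0.   ]), 0.71), (array([ 0.271, -0.324,  0.   ]), 0.54)]
```

View pics/crop.png

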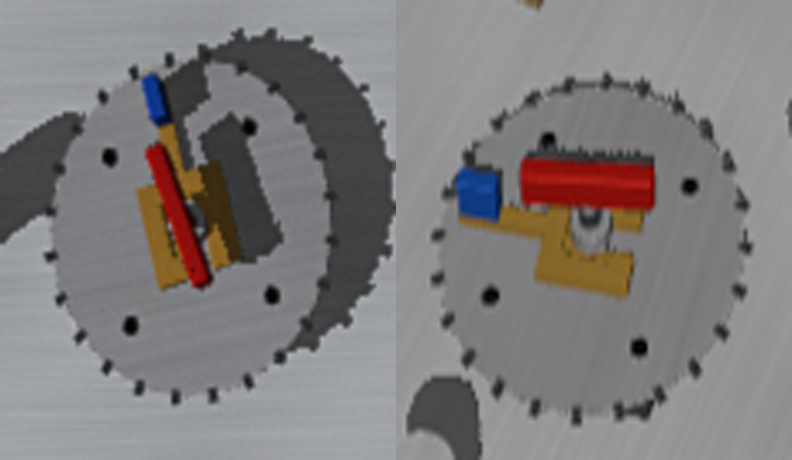

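The crop confirms it: the 210 mm blade with the brass C-washer, the red bar (crop 180,215) and the blue fin (155,100). The nut axis is near (0.516, 0.182) and the bar yaw is about 22.5°. I'm moving over it now.

Request:
{"op": "jog_arm", "data": {
  "plan": [
    {"offset": [0.73, -0.82, -0.1], "twist": [0, 0, 0], "fingers": 1},
    {"offset": [0.73, -0.82, -0.1], "twist": [0, 0, 0], "fingers": 1},
    {"offset": [0.73, -0.82, -0.1], "twist": [0, 0, 0], "fingers": 1}
  ]
}}

```text
clock: 1.48
position: [0.2791, -0.4295, 0.2591]
ee_rot: [-3.091, -0.561, -0.001]
force: [0.3, -0.5, 0.6]
width: 1.002
gripper_force: 0.0
```

Request:
{"op": "jog_arm", "data": {
  "plan": [
    {"offset": [0.73, -0.82, 0], "twist": [0, 0, 0], "fingers": 1},
    {"offset": [0.73, -0.82, 0], "twist": [0, 0, 0], "fingers": 1},
    {"offset": [0.73, -0.82, 0], "twist": [0, 0, 0], "fingers": 1}
  ]
}}

```text
clock: 1.85
position: [0.3385, -0.2759, 0.2591]
ee_rot: [3.091, 0.561, 0.001]
force: [-0.0, -0.1, -0.2]
width: 0.999
gripper_force: 0.0
```

Request:
{"op": "jog_arm", "data": {
  "plan": [
    {"offset": [0.73, -0.82, 0], "twist": [0, 0, 0], "fingers": 1},
    {"offset": [0.73, -0.82, 0], "twist": [0, 0, 0], "fingers": 1},
    {"offset": [0.73, -0.82, 0], "twist": [0, 0, 0], "fingers": 1}
  ]
}}

```text
clock: 2.22
position: [0.398, -0.1223, 0.2591]
ee_rot: [3.091, 0.561, 0.002]
force: [0.4, 0.2, -0.4]
width: 0.996
gripper_force: 0.0
```

```bash
cat >> h.py <<'E'
def go(x,y,z,yaw=None):
    "normalised jog from measured pose to world target (tool down); yaw of tool x, deg"
    o=observe(); M=R.from_rotvec(o['ee_rot']).as_matrix(); d=M.T@(np.array([x,y,z])-o['position'])/.15
    y0=np.degrees(np.arctan2(M[1,0],M[0,0])); tw=None if yaw is None else -(((yaw-y0+180)%360)-180)/360
    print('pos',o['position'].round(4),'yaw',y0.round(2),'tilt',M[:,2].round(3),'t',o['clock'],'j',o['joints'].round(2)); print('offset',d.round(3),'twist z',tw)
E
python3 -c "
from h import *
go(.516,.182,.25,22.5)"
```

```text
pos [ 0.398  -0.1223  0.2591] yaw 20.59 tilt [ 0.001 -0.    -1.   ] t 2.225 j [ 0.46  0.1  -0.31  2.    0.03  1.05 -1.08]
offset [ 1.45  -1.623  0.062] twist z -0.005315096124431385
```

Request:
{"op": "jog_arm", "data": {
  "plan": [
    {"offset": [0.72, -0.81, 0], "twist": [0, 0, -0.25], "fingers": 1},
    {"offset": [0.72, -0.81, 0], "twist": [0, 0, -0.25], "fingers": 1},
    {"offset": [0.72, -0.81, 0], "twist": [0, 0, -0.25], "fingers": 1},
    {"offset": [0.72, -0.81, 0], "twist": [0, 0, -0.25], "fingers": 1},
    {"offset": [0.72, -0.81, 0], "twist": [0, 0, -0.25], "fingers": 1},
    {"offset": [0.72, -0.81, 0], "twist": [0, 0, -0.25], "fingers": 1},
    {"offset": [0.72, -0.81, 0], "twist": [0, 0, -0.25], "fingers": 1},
    {"offset": [0.72, -0.81, 0], "twist": [0, 0, -0.25], "fingers": 1},
    {"offset": [0.72, -0.81, 0], "twist": [0, 0, -0.25], "fingers": 1}
  ]
}}

```text
clock: 3.35
position: [0.456, 0.0263, 0.2588]
ee_rot: [1.787, 2.584, 0.0]
force: [0.0, -0.1, 0.4]
width: 1.002
gripper_force: 0.0
```

```bash
python3 -c "
from h import *
go(.516,.182,.25,202.5)"
```

```text
pos [0.456  0.0263 0.2588] yaw 110.66 tilt [ 0. -0. -1.] t 3.35 j [ 0.38  0.21 -0.64  1.9   0.14  1.08  0.04]
offset [0.83  0.74  0.059] twist z -0.2551107028672356
```

Request:
{"op": "jog_arm", "data": {
  "plan": [
    {"offset": [0.83, 0.74, 0.06], "twist": [0, 0, -0.255], "fingers": 1},
    {"offset": [0.83, 0.74, 0.06], "twist": [0, 0, -0.255], "fingers": 1},
    {"offset": [0.83, 0.74, 0.06], "twist": [0, 0, -0.255], "fingers": 1},
    {"offset": [0.83, 0.74, 0.06], "twist": [0, 0, -0.255], "fingers": 1},
    {"offset": [0.83, 0.74, 0.06], "twist": [0, 0, -0.255], "fingers": 1},
    {"offset": [0.83, 0.74, 0.06], "twist": [0, 0, -0.255], "fingers": 1},
    {"offset": [0.83, 0.74, 0.06], "twist": [0, 0, -0.255], "fingers": 1},
    {"offset": [0.83, 0.74, 0.06], "twist": [0, 0, -0.255], "fingers": 1},
    {"offset": [0.83, 0.74, 0.06], "twist": [0, 0, -0.255], "fingers": 1},
    {"offset": [0.83, 0.74, 0.06], "twist": [0, 0, -0.255], "fingers": 1}
  ]
}}

```text
clock: 4.6
position: [0.5166, 0.1816, 0.2496]
ee_rot: [0.604, -3.083, -0.0]
force: [0.2, 0.1, -0.4]
width: 1.001
gripper_force: 0.0
```

```bash
python3 - <<'E'
from m import *
C=cam('wrist'); im=get_image('wrist'); save('w1.png',im)
for k,z in(('red',.112),('blue',.089)):
    rc=np.argwhere(blob(im,k,(0,480,0,640)))
    P=np.array([onz(C,r,c,z)[:2] for r,c in rc[::3]]); mu=P.mean(0); v=np.linalg.svd(P-mu,full_matrices=False)[2][0]
    print(k,len(rc),rc.mean(0),mu,np.degrees(np.arctan2(v[1],v[0])),np.ptp((P-mu)@v), np.ptp((P-mu)@[-v[1],v[0]]))
go(.516,.182,.1,202.5)
E
```

```text
red 1973 [227.52559554 326.91687785] [0.51120215 0.18137585] -7.160711188261638 0.2537184835892163 0.09015983250282314
blue 490 [308.6755102  311.80408163] [0.58812257 0.19922213] 18.302429263671524 0.03796591143030354 0.011973560267610504
pos [0.5166 0.1817 0.2497] yaw -157.92 tilt [-0.  0. -1.] t 4.65 j [ 0.28  0.49 -1.02  1.7   0.45  1.2   1.1 ]
offset [0.003 0.004 0.998] twist z -0.001163957077174397
```

View pics/w1.png

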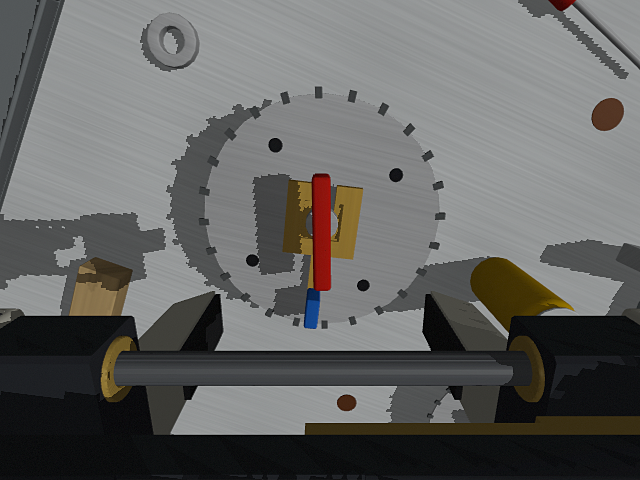

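The wrist view shows the bar at about (232, 321), the fin at (309, 312) and the screwdriver at the top right (565, 3), which polluted the red mask. I'll re-measure with that excluded.

```bash
python3 - <<'E'
from m import *
C=cam('wrist'); im=get_image('wrist')
for k,z in(('red',.112),('blue',.089)):
    rc=np.argwhere(blob(im,k,(150,340,250,400)))
    P=np.array([onz(C,r,c,z)[:2] for r,c in rc]); (c,wh,a)=cv2.minAreaRect((P*1000).astype(np.float32)); print(k,len(rc),c,wh,a)
    mu=P.mean(0); v=np.linalg.svd(P-mu,full_matrices=False)[2][0]; print(mu,np.degrees(np.arctan2(v[1],v[0])))
print(C[3])
go(.516,.182,.1,202.5)
E
```

```text
red 1913 (516.7966918945312, 179.73483276367188) (90.67311096191406, 12.62325668334961) 22.409076690673828
[0.51548713 0.17934458] 22.65988146380486
blue 486 (587.6949462890625, 199.3341522216797) (37.76239776611328, 11.522588729858398) 14.546545028686523
[0.58804823 0.19941944] 16.440984887018793
[0.44204138 0.15007038 0.39148006]
pos [0.5166 0.1817 0.2497] yaw -157.92 tilt [-0. -0. -1.] t 4.7 j [ 0.28  0.49 -1.02  1.7   0.45  1.2   1.1 ]
offset [0.003 0.003 0.998] twist z -0.0011670899457840278
```

Request:
{"op": "jog_arm", "data": {
  "newtons": 50,
  "plan": [
    {"offset": [0.003, -0.007, 0.4], "twist": [0, 0, -0.001], "fingers": 0},
    {"offset": [0.003, -0.007, 0.8], "twist": [0, 0, -0.001], "fingers": 0},
    {"offset": [0.003, -0.007, 0.99], "twist": [0, 0, -0.001], "fingers": 0},
    {"offset": [0.003, -0.007, 0.99], "twist": [0, 0, -0.001], "fingers": -0.5},
    {"offset": [0.003, -0.007, 0.99], "twist": [0, 0, -0.001], "fingers": -1},
    {"offset": [0.003, -0.007, 0.99], "twist": [0, 0, -0.001], "fingers": -1},
    {"offset": [0.003, -0.007, 0.99], "twist": [0, 0, -0.001], "fingers": -1},
    {"offset": [0.003, -0.007, 0.99], "twist": [0, 0, -0.001], "fingers": -1},
    {"offset": [0.003, -0.007, 0.99], "twist": [0, 0, -0.001], "fingers": -1}
  ]
}}

```text
clock: 5.82
position: [0.5167, 0.1807, 0.1016]
ee_rot: [-0.615, 3.08, -0.0]
force: [-1.0, -0.6, 4.2]
width: 0.151
gripper_force: 50.0
```

```bash
cat > s.py <<'E'
from h import *
o=observe(); print(o['clock'],o['position'].round(4),'F',o['force'].round(1),'T',o['ft_torque'].round(3),'w',round(o['width']*92,1),o['gripper_force'])
M=R.from_rotvec(o['ee_rot']).as_matrix(); print('yaw rad',np.arctan2(M[1,0],M[0,0]).round(4),o['joints'].round(2),'eff7',o['joint_efforts'][6].round(3))
E
python3 s.py
```

```text
5.825 [0.5167 0.1807 0.1016] F [-1.  -0.6  4.2] T [ 0.024 -0.058  0.041] w 13.9 49.99959547072649
yaw rad -2.7474 [ 0.19  0.65 -0.9   1.87  0.63  0.94  0.96] eff7 -0.003
```

Gripped at 14 mm. Now I'll feel anticlockwise in small steps.

Request:
{"op": "jog_arm", "data": {
  "plan": [
    {"offset": [0, 0, 0], "twist": [0, 0, -0.008], "fingers": -1},
    {"offset": [0, 0, 0], "twist": [0, 0, -0.016], "fingers": -1},
    {"offset": [0, 0, 0], "twist": [0, 0, -0.016], "fingers": -1}
  ]
}}

```text
clock: 6.2
position: [0.5167, 0.1808, 0.1016]
ee_rot: [-0.769, 3.046, 0.0]
force: [-0.7, -1.0, 6.5]
width: 0.151
gripper_force: 50.0
```

```bash
python3 s.py
```

```text
6.2 [0.5167 0.1808 0.1016] F [-0.7 -1.   6.5] T [-0.014  0.077 -0.265] w 13.9 50.04851549863815
yaw rad -2.6468 [ 0.2   0.66 -0.92  1.87  0.65  0.95  1.04] eff7 0.668
```

Request:
{"op": "jog_arm", "data": {
  "plan": [
    {"offset": [0, 0, 0], "twist": [0, 0, -0.008], "fingers": -1},
    {"offset": [0, 0, 0], "twist": [0, 0, -0.008], "fingers": -1}
  ]
}}

```text
clock: 6.45
position: [0.5167, 0.1808, 0.1016]
ee_rot: [-0.845, 3.026, 0.0]
force: [-0.7, -0.1, 5.2]
width: 0.148
gripper_force: 50.1
```

```bash
python3 s.py
```

```text
6.45 [0.5167 0.1808 0.1016] F [-0.7 -0.1  5.2] T [ 0.008  0.029 -0.383] w 13.6 50.09114250540733
yaw rad -2.5971 [ 0.21  0.66 -0.94  1.87  0.66  0.95  1.08] eff7 0.773
```

Request:
{"op": "jog_arm", "data": {
  "plan": [
    {"offset": [0, 0, 0], "twist": [0, 0, -0.006], "fingers": -1},
    {"offset": [0, 0, 0], "twist": [0, 0, -0.006], "fingers": -1}
  ]
}}

```text
clock: 6.7
position: [0.5167, 0.1808, 0.1015]
ee_rot: [-0.904, 3.008, 0.0]
force: [-1.0, 0.6, 5.9]
width: 0.151
gripper_force: 50.1
```

```bash
python3 s.py
```

```text
6.7 [0.5167 0.1808 0.1015] F [-1.   0.6  5.9] T [ 0.023  0.086 -0.402] w 13.9 50.091097578406334
yaw rad -2.5579 [ 0.21  0.67 -0.95  1.87  0.66  0.96  1.12] eff7 0.674
```

Request:
{"op": "jog_arm", "data": {
  "plan": [
    {"offset": [0, 0, 0], "twist": [0, 0, -0.006], "fingers": -1},
    {"offset": [0, 0, 0], "twist": [0, 0, -0.006], "fingers": -1}
  ]
}}

```text
clock: 6.95
position: [0.5167, 0.1808, 0.1014]
ee_rot: [-0.962, 2.99, 0.0]
force: [-0.7, -0.3, 6.3]
width: 0.15
gripper_force: 50.1
```

```bash
python3 s.py
```

```text
6.95 [0.5167 0.1808 0.1014] F [-0.7 -0.3  6.3] T [ 0.111  0.077 -0.417] w 13.8 50.091008841991425
yaw rad -2.5194 [ 0.22  0.67 -0.95  1.87  0.67  0.96  1.15] eff7 0.687
```

It's running at about 0.4 N m. I'll continue in small steps until the seat is felt.

Request:
{"op": "jog_arm", "data": {
  "plan": [
    {"offset": [0, 0, 0.001], "twist": [0, 0, -0.008], "fingers": -1},
    {"offset": [0, 0, 0.001], "twist": [0, 0, -0.008], "fingers": -1}
  ]
}}

```text
clock: 7.2
position: [0.5167, 0.1808, 0.1013]
ee_rot: [-1.037, 2.965, 0.0]
force: [-1.0, -0.1, 7.2]
width: 0.149
gripper_force: 50.1
```

```bash
python3 s.py
```

```text
7.2 [0.5167 0.1808 0.1013] F [-1.  -0.1  7.2] T [ 0.043  0.047 -0.386] w 13.8 50.090104043483734
yaw rad -2.4689 [ 0.22  0.68 -0.97  1.87  0.68  0.97  1.19] eff7 0.768
```

Request:
{"op": "jog_arm", "data": {
  "plan": [
    {"offset": [0, 0, 0.001], "twist": [0, 0, -0.008], "fingers": -1},
    {"offset": [0, 0, 0.001], "twist": [0, 0, -0.008], "fingers": -1}
  ]
}}

```text
clock: 7.45
position: [0.5167, 0.1808, 0.1011]
ee_rot: [-1.111, 2.938, 0.0]
force: [-0.7, -0.8, 6.9]
width: 0.149
gripper_force: 50.1
```

```bash
python3 s.py
```

```text
7.45 [0.5167 0.1808 0.1011] F [-0.7 -0.8  6.9] T [ 0.068  0.071 -0.427] w 13.7 50.08964214473963
yaw rad -2.4186 [ 0.23  0.68 -0.98  1.87  0.69  0.97  1.23] eff7 0.772
```

Request:
{"op": "jog_arm", "data": {
  "plan": [
    {"offset": [0, 0, 0.001], "twist": [0, 0, -0.008], "fingers": -1},
    {"offset": [0, 0, 0.001], "twist": [0, 0, -0.008], "fingers": -1}
  ]
}}

```text
clock: 7.7
position: [0.5167, 0.1808, 0.101]
ee_rot: [-1.184, 2.909, 0.0]
force: [-1.3, -0.1, 7.1]
width: 0.151
gripper_force: 50.1
```

```bash
python3 s.py
```

```text
7.7 [0.5167 0.1808 0.101 ] F [-1.3 -0.1  7.1] T [ 0.04   0.093 -0.385] w 13.9 50.08948914706707
yaw rad -2.3683 [ 0.24  0.69 -0.99  1.87  0.7   0.98  1.28] eff7 0.774
```

Request:
{"op": "jog_arm", "data": {
  "plan": [
    {"offset": [0, 0, 0.001], "twist": [0, 0, -0.006], "fingers": -1},
    {"offset": [0, 0, 0.001], "twist": [0, 0, -0.006], "fingers": -1}
  ]
}}

```text
clock: 7.95
position: [0.5167, 0.1809, 0.1009]
ee_rot: [-1.239, 2.887, 0.0]
force: [-0.3, -0.5, 7.5]
width: 0.151
gripper_force: 50.1
```

```bash
python3 s.py
```

```text
7.95 [0.5167 0.1809 0.1009] F [-0.3 -0.5  7.5] T [-0.002  0.162 -0.412] w 13.9 50.10780528187752
yaw rad -2.3309 [ 0.24  0.69 -1.    1.87  0.7   0.98  1.31] eff7 0.724
```

Request:
{"op": "jog_arm", "data": {
  "plan": [
    {"offset": [0, 0, 0.001], "twist": [0, 0, -0.007], "fingers": -1},
    {"offset": [0, 0, 0.001], "twist": [0, 0, -0.007], "fingers": -1}
  ]
}}

```text
clock: 8.2
position: [0.5166, 0.1809, 0.1009]
ee_rot: [-1.302, 2.859, 0.0]
force: [-2.0, -1.3, 9.1]
width: 0.146
gripper_force: 50.2
```

```bash
python3 s.py
```

```text
8.2 [0.5166 0.1809 0.1009] F [-2.  -1.3  9.1] T [-0.073  0.344 -0.572] w 13.5 50.18028773367405
yaw rad -2.287 [ 0.25  0.7  -1.01  1.87  0.71  0.99  1.35] eff7 0.89
```

Request:
{"op": "jog_arm", "data": {
  "plan": [
    {"offset": [0, 0, 0.001], "twist": [0, 0, -0.005], "fingers": -1},
    {"offset": [0, 0, 0.001], "twist": [0, 0, -0.005], "fingers": -1}
  ]
}}

```text
clock: 8.45
position: [0.5166, 0.1809, 0.1009]
ee_rot: [-1.346, 2.838, 0.0]
force: [-2.6, -0.9, 11.7]
width: 0.15
gripper_force: 50.3
```

```bash
python3 s.py
```

```text
8.45 [0.5166 0.1809 0.1009] F [-2.6 -0.9 11.7] T [-0.139  0.439 -0.696] w 13.8 50.257428735494614
yaw rad -2.2559 [ 0.25  0.7  -1.02  1.86  0.72  0.99  1.37] eff7 0.883
```

The seat is clearly felt anticlockwise: 0.7 N m, with z no longer dropping. Now trying clockwise gently.

Request:
{"op": "jog_arm", "data": {
  "plan": [
    {"offset": [0, 0, 0], "twist": [0, 0, 0.018], "fingers": -1},
    {"offset": [0, 0, 0], "twist": [0, 0, 0.036], "fingers": -1},
    {"offset": [0, 0, 0], "twist": [0, 0, 0.052], "fingers": -1},
    {"offset": [0, 0, 0], "twist": [0, 0, 0.058], "fingers": -1},
    {"offset": [0, 0, 0], "twist": [0, 0, 0.058], "fingers": -1}
  ]
}}

```text
clock: 9.07
position: [0.5167, 0.1808, 0.1009]
ee_rot: [-0.811, 3.034, -0.001]
force: [-2.2, -1.7, 10.3]
width: 0.148
gripper_force: 50.1
```

```bash
python3 s.py
```

```text
9.075 [0.5167 0.1808 0.1009] F [-2.2 -1.7 10.3] T [-0.314  0.182  0.336] w 13.7 50.07639694958925
yaw rad -2.6194 [ 0.2   0.66 -0.93  1.87  0.65  0.95  1.06] eff7 -0.651
```

Request:
{"op": "jog_arm", "data": {
  "plan": [
    {"offset": [0, 0, -0.001], "twist": [0, 0, 0.008], "fingers": -1},
    {"offset": [0, 0, -0.003], "twist": [0, 0, 0.016], "fingers": -1},
    {"offset": [0, 0, -0.003], "twist": [0, 0, 0.016], "fingers": -1}
  ]
}}

```text
clock: 9.45
position: [0.5168, 0.1807, 0.1011]
ee_rot: [-0.657, 3.071, -0.001]
force: [-0.8, -0.4, 6.7]
width: 0.149
gripper_force: 50.1
```

```bash
python3 s.py
```

```text
9.45 [0.5168 0.1807 0.1011] F [-0.8 -0.4  6.7] T [-0.126  0.051  0.46 ] w 13.7 50.08072469383478
yaw rad -2.7201 [ 0.19  0.65 -0.91  1.87  0.63  0.94  0.98] eff7 -0.812
```

Clockwise runs freely and rises, so this is a left-handed thread. I'll back it off about 2.2 rad, following the rise.

Request:
{"op": "jog_arm", "data": {
  "plan": [
    {"offset": [0, 0, -0.002], "twist": [0, 0, 0.02], "fingers": -1},
    {"offset": [0, 0, -0.004], "twist": [0, 0, 0.04], "fingers": -1},
    {"offset": [0, 0, -0.006], "twist": [0, 0, 0.06], "fingers": -1},
    {"offset": [0, 0, -0.008], "twist": [0, 0, 0.08], "fingers": -1},
    {"offset": [0, 0, -0.01], "twist": [0, 0, 0.1], "fingers": -1},
    {"offset": [0, 0, -0.013], "twist": [0, 0, 0.12], "fingers": -1},
    {"offset": [0, 0, -0.015], "twist": [0, 0, 0.14], "fingers": -1},
    {"offset": [0, 0, -0.017], "twist": [0, 0, 0.16], "fingers": -1},
    {"offset": [0, 0, -0.019], "twist": [0, 0, 0.18], "fingers": -1},
    {"offset": [0, 0, -0.019], "twist": [0, 0, 0.18], "fingers": -1}
  ]
}}

```text
clock: 10.7
position: [0.5167, 0.1803, 0.1039]
ee_rot: [1.093, 2.944, -0.001]
force: [0.1, -3.1, 7.3]
width: 0.148
gripper_force: 50.1
```

```bash
python3 s.py
```

```text
10.7 [0.5167 0.1803 0.1039] F [ 0.1 -3.1  7.3] T [-0.478  0.035  0.375] w 13.6 50.08508920669556
yaw rad 2.4309 [ 0.02  0.55 -0.63  1.88  0.43  0.84  0.03] eff7 -1.33
```

Tracking well. Another 1.2 rad, then a small reverse to take the torque off before releasing.

Request:
{"op": "jog_arm", "data": {
  "plan": [
    {"offset": [0, 0, -0.002], "twist": [0, 0, 0.02], "fingers": -1},
    {"offset": [0, 0, -0.004], "twist": [0, 0, 0.04], "fingers": -1},
    {"offset": [0, 0, -0.006], "twist": [0, 0, 0.06], "fingers": -1},
    {"offset": [0, 0, -0.008], "twist": [0, 0, 0.08], "fingers": -1},
    {"offset": [0, 0, -0.01], "twist": [0, 0, 0.1], "fingers": -1},
    {"offset": [0, 0, -0.013], "twist": [0, 0, 0.12], "fingers": -1},
    {"offset": [0, 0, -0.015], "twist": [0, 0, 0.14], "fingers": -1},
    {"offset": [0, 0, -0.017], "twist": [0, 0, 0.16], "fingers": -1},
    {"offset": [0, 0, -0.019], "twist": [0, 0, 0.18], "fingers": -1},
    {"offset": [0, 0, -0.02], "twist": [0, 0, 0.19], "fingers": -1},
    {"offset": [0, 0, -0.02], "twist": [0, 0, 0.19], "fingers": -1},
    {"offset": [0, 0, -0.02], "twist": [0, 0, 0.17], "fingers": -1},
    {"offset": [0, 0, -0.02], "twist": [0, 0, 0.17], "fingers": -1}
  ]
}}

```text
clock: 12.32
position: [0.5164, 0.1801, 0.1069]
ee_rot: [2.437, 1.982, -0.001]
force: [-1.8, -2.8, 8.7]
width: 0.149
gripper_force: 50.0
```

```bash
python3 s.py
```

```text
12.325 [0.5164 0.1801 0.1069] F [-1.8 -2.8  8.7] T [-0.552  0.404  0.061] w 13.7 50.000866055488586
yaw rad 1.3657 [-0.17  0.49 -0.36  1.89  0.24  0.79 -0.86] eff7 0.843
```

Request:
{"op": "jog_arm", "data": {
  "plan": [
    {"offset": [0, 0, 0], "twist": [0, 0, 0], "fingers": -0.3},
    {"offset": [0, 0, 0], "twist": [0, 0, 0], "fingers": 0},
    {"offset": [0, 0, 0], "twist": [0, 0, 0], "fingers": 0.1},
    {"offset": [0, 0, -0.35], "twist": [0, 0, 0], "fingers": 0.1},
    {"offset": [0, 0, -0.7], "twist": [0, 0, 0], "fingers": 0.1},
    {"offset": [0, 0, -0.9], "twist": [0, 0, 0], "fingers": 0.1}
  ]
}}

```text
clock: 13.08
position: [0.5171, 0.1812, 0.2443]
ee_rot: [2.44, 1.978, 0.004]
force: [1.0, 0.6, -0.7]
width: 0.549
gripper_force: 0.0
```

```bash
python3 -c "
from h import *
go(.591,.2013,.24,15.5)"
```

```text
pos [0.5171 0.1812 0.2443] yaw 78.07 tilt [ 0.003  0.001 -1.   ] t 13.075 j [-0.13  0.34 -0.4   1.74  0.15  1.09 -0.79]
offset [0.233 0.454 0.03 ] twist z 0.17381329664125064
```

Request:
{"op": "jog_arm", "data": {
  "plan": [
    {"offset": [0.233, 0.454, 0.03], "twist": [0, 0, 0.174], "fingers": 0.1},
    {"offset": [0.233, 0.454, 0.03], "twist": [0, 0, 0.174], "fingers": 0.1},
    {"offset": [0.233, 0.454, 0.03], "twist": [0, 0, 0.174], "fingers": 0.1},
    {"offset": [0.233, 0.454, 0.03], "twist": [0, 0, 0.174], "fingers": 0.1},
    {"offset": [0.233, 0.454, 0.03], "twist": [0, 0, 0.174], "fingers": 0.1},
    {"offset": [0.233, 0.454, 0.03], "twist": [0, 0, 0.174], "fingers": 0.1},
    {"offset": [0.233, 0.454, 0.03], "twist": [0, 0, 0.174], "fingers": 0.1}
  ]
}}

```text
clock: 13.95
position: [0.5902, 0.2009, 0.2369]
ee_rot: [3.113, 0.423, -0.001]
force: [0.6, -0.1, 0.2]
width: 0.55
gripper_force: 0.0
```

```bash
python3 - <<'E'
from m import *
C=cam('wrist'); im=get_image('wrist'); save('w2.png',im)
rc=np.argwhere(blob(im,'blue',(0,480,0,640)))
P=np.array([onz(C,r,c,.089)[:2] for r,c in rc]); (c,wh,a)=cv2.minAreaRect((P*1000).astype(np.float32)); print(len(rc),rc.mean(0),c,wh,a)
print(np.round(cv2.boxPoints((c,wh,a)),1).tolist(),C[3])
go(.591,.2013,.08,15.5)
E
python3 s.py
```

```text
601 [228.11480865 321.9750416 ] (596.0317993164062, 201.6699676513672) (32.138912200927734, 11.032425880432129) 15.45986270904541
[[579.0999755859375, 202.6999969482422], [582.0, 192.10000610351562], [613.0, 200.60000610351562], [610.0, 211.3000030517578]] [0.67137544 0.2223604  0.37867659]
pos [0.5902 0.2009 0.2369] yaw 15.62 tilt [-0. -0. -1.] t 14.0 j [-0.32  0.44 -0.13  1.58  0.06  1.13 -1.77]
offset [ 6.000e-03 -1.000e-03  1.046e+00] twist z 0.0003466250451504196
14.0 [0.5902 0.2009 0.2369] F [-0.2 -0.2  0.1] T [-0.002 -0.027  0.012] w 50.6 0.0
yaw rad 0.2727 [-0.32  0.44 -0.13  1.58  0.06  1.13 -1.77] eff7 -0.63
```

View pics/w2.png

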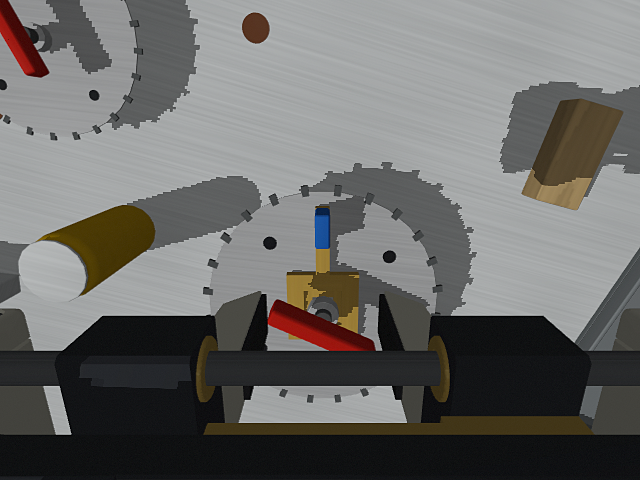

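The wrist view shows the fin at (228, 322), aligned with the tool, and the bar turned across it at (325, 320), clear of the fin. Descending on the fin.

Request:
{"op": "jog_arm", "data": {
  "newtons": 20,
  "plan": [
    {"offset": [0.02, 0.005, 0.4], "twist": [0, 0, 0], "fingers": 0.1},
    {"offset": [0.02, 0.005, 0.7], "twist": [0, 0, 0], "fingers": 0.1},
    {"offset": [0.02, 0.005, 0.7], "twist": [0, 0, 0], "fingers": 0.1}
  ]
}}

```text
clock: 14.38
position: [0.5911, 0.1997, 0.1289]
ee_rot: [3.111, 0.425, -0.011]
force: [-0.1, -0.0, 0.2]
width: 0.549
gripper_force: 0.0
```

```bash
python3 -c "
from h import *
go(.5935,.2009,.079,15.5)"
```

```text
pos [0.5911 0.1997 0.1289] yaw 15.57 tilt [-0.007 -0.003 -1.   ] t 14.375 j [-0.32  0.55 -0.13  1.69  0.08  0.91 -1.78]
offset [ 0.02  -0.003  0.332] twist z 0.000196039245612588
```

Request:
{"op": "jog_arm", "data": {
  "plan": [
    {"offset": [0.003, 0.0, 0.2], "twist": [0, 0, 0], "fingers": 0.1},
    {"offset": [0.003, 0.0, 0.345], "twist": [0, 0, 0], "fingers": 0.1},
    {"offset": [0.003, 0.0, 0.345], "twist": [0, 0, 0], "fingers": 0.1},
    {"offset": [0.003, 0.0, 0.345], "twist": [0, 0, 0], "fingers": 0.1}
  ]
}}

```text
clock: 14.88
position: [0.5952, 0.2015, 0.0826]
ee_rot: [-3.112, -0.422, -0.004]
force: [-0.1, -0.2, -0.1]
width: 0.554
gripper_force: 0.0
```

```bash
python3 -c "
from h import *
go(.5935,.2009,.079,15.5)"; python3 s.py
```

```text
pos [0.5952 0.2015 0.0826] yaw 15.44 tilt [ 0.003  0.001 -1.   ] t 14.875 j [-0.33  0.61 -0.12  1.72  0.1   0.81 -1.8 ]
offset [-0.012  0.001  0.024] twist z -0.00015851691175193929
14.875 [0.5952 0.2015 0.0826] F [-0.1 -0.2 -0.1] T [0.026 0.012 0.034] w 51.0 0.0
yaw rad 0.2695 [-0.33  0.61 -0.12  1.72  0.1   0.81 -1.8 ] eff7 0.025
```

Request:
{"op": "jog_arm", "data": {
  "newtons": 20,
  "plan": [
    {"offset": [-0.006, 0.0, 0.02], "twist": [0, 0, 0], "fingers": -0.3},
    {"offset": [-0.006, 0.0, 0.02], "twist": [0, 0, 0], "fingers": -0.6},
    {"offset": [-0.006, 0.0, 0.02], "twist": [0, 0, 0], "fingers": -0.75},
    {"offset": [-0.006, 0.0, 0.02], "twist": [0, 0, 0], "fingers": -0.85},
    {"offset": [-0.006, 0.0, 0.02], "twist": [0, 0, 0], "fingers": -1},
    {"offset": [-0.006, 0.0, 0.02], "twist": [0, 0, 0], "fingers": -1}
  ]
}}

```text
clock: 15.62
position: [0.5931, 0.2008, 0.0774]
ee_rot: [-3.113, -0.421, -0.0]
force: [-0.7, 0.3, 1.1]
width: 0.129
gripper_force: 20.0
```

```bash
python3 s.py
```

```text
15.625 [0.5931 0.2008 0.0774] F [-0.7  0.3  1.1] T [0.046 0.018 0.032] w 11.9 19.98565840534866
yaw rad 0.2688 [-0.33  0.61 -0.12  1.73  0.1   0.8  -1.8 ] eff7 -0.003
```

Request:
{"op": "jog_arm", "data": {
  "newtons": 40,
  "plan": [
    {"offset": [0, 0, 0], "twist": [0, 0, 0], "fingers": -1},
    {"offset": [0, 0, -0.005], "twist": [0, 0, 0], "fingers": -1},
    {"offset": [0.03, 0, -0.005], "twist": [0, 0, 0], "fingers": -1},
    {"offset": [0.07, 0, -0.005], "twist": [0, 0, 0], "fingers": -1},
    {"offset": [0.12, 0, -0.005], "twist": [0, 0, 0], "fingers": -1},
    {"offset": [0.18, 0, -0.005], "twist": [0, 0, 0], "fingers": -1},
    {"offset": [0.24, 0, -0.005], "twist": [0, 0, 0], "fingers": -1},
    {"offset": [0.3, 0, -0.005], "twist": [0, 0, 0], "fingers": -1},
    {"offset": [0.36, 0, -0.005], "twist": [0, 0, 0], "fingers": -1},
    {"offset": [0.42, 0, -0.005], "twist": [0, 0, 0], "fingers": -1},
    {"offset": [0.47, 0, -0.005], "twist": [0, 0, 0], "fingers": -1},
    {"offset": [0.47, 0, -0.005], "twist": [0, 0, 0], "fingers": -1}
  ]
}}

```text
clock: 17.12
position: [0.6615, 0.2195, 0.078]
ee_rot: [-3.113, -0.421, -0.0]
force: [-0.1, -0.5, -1.7]
width: 0.129
gripper_force: 40.0
```

```bash
python3 s.py; python3 - <<'E'
from m import *
T=get_image('top'); S=get_image('side'); save('d1.png',np.hstack([cv2.resize(T[150:310,180:320],(350,400),interpolation=2),cv2.resize(S[220:350,190:330],(430,400),interpolation=2)]))
E
```

```text
17.125 [0.6615 0.2195 0.078 ] F [-0.1 -0.5 -1.7] T [ 0.006 -0.057  0.041] w 11.8 39.98534828424454
yaw rad 0.2686 [-0.33  0.71 -0.11  1.53  0.09  0.91 -1.77] eff7 0.03
```

View pics/d1.png

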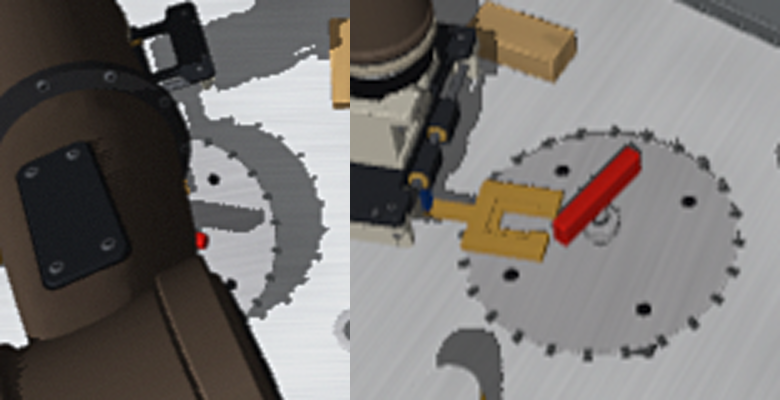

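The side view shows the C-washer (crop 215, 510) fully clear of the spindle (220, 600). A little further out, then lift.

Request:
{"op": "jog_arm", "data": {
  "plan": [
    {"offset": [0.08, 0, -0.005], "twist": [0, 0, 0], "fingers": -1},
    {"offset": [0.16, 0, -0.03], "twist": [0, 0, 0], "fingers": -1},
    {"offset": [0.2, 0, -0.12], "twist": [0, 0, 0], "fingers": -1},
    {"offset": [0.2, 0, -0.3], "twist": [0, 0, 0], "fingers": -1},
    {"offset": [0.2, 0, -0.5], "twist": [0, 0, 0], "fingers": -1},
    {"offset": [0.2, 0, -0.7], "twist": [0, 0, 0], "fingers": -1},
    {"offset": [0.2, 0, -0.7], "twist": [0, 0, 0], "fingers": -1}
  ]
}}

```text
clock: 18.1
position: [0.6917, 0.2281, 0.1871]
ee_rot: [-3.112, -0.421, -0.009]
force: [-0.0, 0.4, -0.5]
width: 0.134
gripper_force: 40.0
```

```bash
python3 s.py; python3 -c "
from h import *
go(.575,-.1935,.18,-6)"
```

```text
18.1 [0.6917 0.2281 0.1871] F [-0.   0.4 -0.5] T [ 0.07  -0.091  0.037] w 12.3 39.98535297811031
yaw rad 0.2687 [-0.33  0.65 -0.11  1.35  0.07  1.14 -1.75] eff7 0.035
pos [0.6917 0.2281 0.1871] yaw 15.4 tilt [ 0.006  0.002 -1.   ] t 18.1 j [-0.33  0.65 -0.11  1.35  0.07  1.14 -1.75]
offset [-1.497  2.503  0.037] twist z 0.05943072298465045
```

Request:
{"op": "jog_arm", "data": {
  "plan": [
    {"offset": [-0.12, 0.2, 0], "twist": [0, 0, 0], "fingers": -1},
    {"offset": [-0.3, 0.5, 0], "twist": [0, 0, 0], "fingers": -1},
    {"offset": [-0.5, 0.83, 0], "twist": [0, 0, 0], "fingers": -1}
  ]
}}

```text
clock: 18.48
position: [0.6499, 0.0866, 0.1823]
ee_rot: [-3.113, -0.423, 0.001]
force: [0.3, -1.0, -1.0]
width: 0.127
gripper_force: 40.0
```

Request:
{"op": "jog_arm", "data": {
  "plan": [
    {"offset": [-0.2, 0.33, 0], "twist": [0, 0, 0], "fingers": -1},
    {"offset": [-0.4, 0.66, 0], "twist": [0, 0, 0], "fingers": -1},
    {"offset": [-0.5, 0.83, 0], "twist": [0, 0, 0], "fingers": -1}
  ]
}}

```text
clock: 18.85
position: [0.6099, -0.0569, 0.1827]
ee_rot: [3.113, 0.414, -0.003]
force: [0.3, -0.1, -1.4]
width: 0.125
gripper_force: 40.0
```

Request:
{"op": "jog_arm", "data": {
  "plan": [
    {"offset": [-0.17, 0.28, 0], "twist": [0, 0, 0.02], "fingers": -1},
    {"offset": [-0.33, 0.56, 0], "twist": [0, 0, 0.04], "fingers": -1},
    {"offset": [-0.44, 0.75, 0], "twist": [0, 0, 0.059], "fingers": -1},
    {"offset": [-0.5, 0.83, 0], "twist": [0, 0, 0.059], "fingers": -1},
    {"offset": [-0.5, 0.83, 0], "twist": [0, 0, 0.059], "fingers": -1},
    {"offset": [-0.5, 0.83, 0], "twist": [0, 0, 0.059], "fingers": -1}
  ]
}}

```text
clock: 19.6
position: [0.5728, -0.1903, 0.183]
ee_rot: [-3.137, 0.154, -0.0]
force: [-0.3, 0.7, -1.3]
width: 0.126
gripper_force: 40.0
```

```bash
python3 s.py; python3 - <<'E'
from m import *
go(.575,-.1935,.0285,-6)
W=get_image('wrist'); S=get_image('side'); save('p1.png',np.hstack([cv2.resize(W,(400,300)),cv2.resize(S[130:280,240:420],(400,300),interpolation=2)]))
E
```

```text
19.6 [ 0.5728 -0.1903  0.183 ] F [-0.3  0.7 -1.3] T [ 0.05  -0.026 -0.011] w 11.6 39.98525306582451
yaw rad -0.0981 [ 0.23  0.45  0.    1.7  -0.    0.98 -1.43] eff7 0.041
pos [ 0.5728 -0.1903  0.183 ] yaw -5.62 tilt [ 0.     0.001 -1.   ] t 19.6 j [ 0.23  0.45  0.    1.7  -0.    0.98 -1.43]
offset [0.016 0.021 1.03 ] twist z 0.001055660649632115
```

View pics/p1.png

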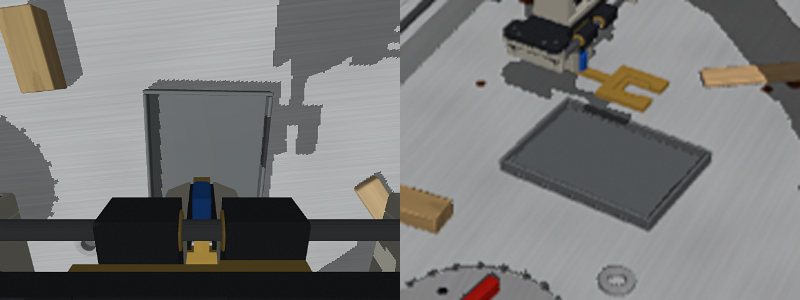

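The wrist view shows the fin (200, 200) centred across the tray, and the washer hangs level in the side view (630, 80). Lowering.

Request:
{"op": "jog_arm", "data": {
  "plan": [
    {"offset": [0.016, 0.02, 0.25], "twist": [0, 0, 0.001], "fingers": -1},
    {"offset": [0.016, 0.02, 0.5], "twist": [0, 0, 0.001], "fingers": -1},
    {"offset": [0.016, 0.02, 0.7], "twist": [0, 0, 0.001], "fingers": -1},
    {"offset": [0.016, 0.02, 0.8], "twist": [0, 0, 0.001], "fingers": -1},
    {"offset": [0.016, 0.02, 0.85], "twist": [0, 0, 0.001], "fingers": -1},
    {"offset": [0.016, 0.02, 0.85], "twist": [0, 0, 0.001], "fingers": -1}
  ]
}}

```text
clock: 20.45
position: [0.5747, -0.1955, 0.056]
ee_rot: [3.137, -0.169, 0.001]
force: [0.2, 0.1, -1.8]
width: 0.129
gripper_force: 40.0
```

```bash
python3 s.py; python3 -c "
from h import *
go(.575,-.1935,.028,-6)"
```

```text
20.45 [ 0.5747 -0.1955  0.056 ] F [ 0.2  0.1 -1.8] T [ 0.021 -0.036 -0.01 ] w 11.8 39.98520215973258
yaw rad -0.1078 [ 0.24  0.61  0.    1.8  -0.    0.73 -1.44] eff7 -0.002
pos [ 0.5747 -0.1955  0.056 ] yaw -6.18 tilt [ 0. -0. -1.] t 20.45 j [ 0.24  0.61  0.    1.8  -0.    0.73 -1.44]
offset [ 0.    -0.014  0.186] twist z -0.0004901105753402943
```

Request:
{"op": "jog_arm", "data": {
  "plan": [
    {"offset": [0, -0.01, 0.08], "twist": [0, 0, 0], "fingers": -1},
    {"offset": [0, -0.01, 0.15], "twist": [0, 0, 0], "fingers": -1},
    {"offset": [0, -0.01, 0.18], "twist": [0, 0, 0], "fingers": -1},
    {"offset": [0, -0.01, 0.186], "twist": [0, 0, 0], "fingers": -1},
    {"offset": [0, -0.01, 0.186], "twist": [0, 0, 0], "fingers": -1}
  ]
}}

```text
clock: 21.08
position: [0.5745, -0.1943, 0.0278]
ee_rot: [3.137, -0.17, 0.0]
force: [-0.8, 0.1, -0.9]
width: 0.133
gripper_force: 40.0
```

```bash
python3 s.py
```

```text
21.075 [ 0.5745 -0.1943  0.0278] F [-0.8  0.1 -0.9] T [ 0.025 -0.068  0.028] w 12.2 39.98533096164465
yaw rad -0.1084 [ 0.24  0.65  0.    1.82 -0.    0.67 -1.44] eff7 -0.001
```

Request:
{"op": "jog_arm", "data": {
  "plan": [
    {"offset": [0, 0, 0.004], "twist": [0, 0, 0], "fingers": -1},
    {"offset": [0, 0, 0.004], "twist": [0, 0, 0], "fingers": -0.6},
    {"offset": [0, 0, 0.004], "twist": [0, 0, 0], "fingers": -0.4},
    {"offset": [0, 0, 0.004], "twist": [0, 0, 0], "fingers": -0.3},
    {"offset": [0, 0, 0], "twist": [0, 0, 0], "fingers": -0.3},
    {"offset": [0, 0, -0.2], "twist": [0, 0, 0], "fingers": -0.3},
    {"offset": [0, 0, -0.5], "twist": [0, 0, 0], "fingers": -0.3},
    {"offset": [0, 0, -0.9], "twist": [0, 0, 0], "fingers": -0.3}
  ]
}}

```text
clock: 22.08
position: [0.5735, -0.1939, 0.1631]
ee_rot: [-3.136, 0.17, 0.004]
force: [2.0, 0.8, 0.2]
width: 0.348
gripper_force: 0.0
```

Request:
{"op": "jog_arm", "data": {
  "plan": [
    {"offset": [0.5, 0, -0.5], "twist": [0, 0, 0], "fingers": -0.3},
    {"offset": [0.5, 0, -0.5], "twist": [0, 0, 0], "fingers": -0.3},
    {"offset": [0.5, 0, -0.5], "twist": [0, 0, 0], "fingers": -0.3}
  ]
}}

```text
clock: 22.45
position: [0.652, -0.2023, 0.2403]
ee_rot: [3.136, -0.168, 0.009]
force: [-0.1, 0.2, -0.4]
width: 0.351
gripper_force: 0.0
```

```bash
python3 s.py; python3 - <<'E'
from m import *
W=get_image('wrist'); S=get_image('side'); save('f1.png',np.hstack([cv2.resize(W,(400,300)),cv2.resize(S[150:350,200:440],(400,333),interpolation=2)[:300]]))
E
```

```text
22.45 [ 0.652  -0.2023  0.2403] F [-0.1  0.2 -0.4] T [-0.015  0.069 -0.053] w 32.2 0.0
yaw rad -0.1073 [ 0.21  0.53  0.02  1.42 -0.01  1.18 -1.45] eff7 -0.032
```

View pics/f1.png

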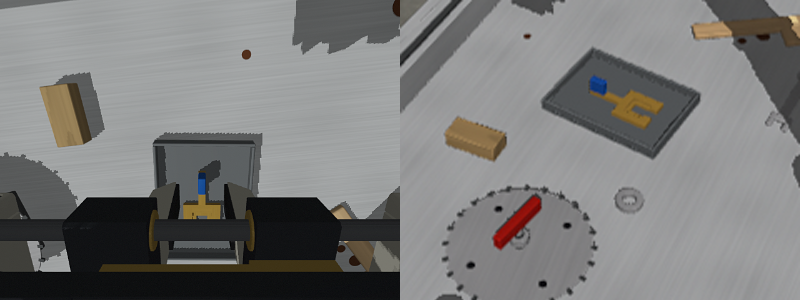

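The side view shows the washer lying flat inside the tray (105, 630), with the fin upright at (83, 597). The bystanders are in place and the gripper is clear.

```bash
python3 -c "
from cell import *
print(sign_off())"
```

```text
the job is handed in; nothing more can be done
None
```

The job is handed in: the nut seated firmly anticlockwise (about 0.7 N m) and backed off clockwise, so the thread is left-handed, and the last picture shows the C-washer flat in the grey tray with the bystanders in view unmoved; the sign-off returned no verdict.

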